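# Tip the half-hitch tool out of its green tube

### The arm

A 7-joint arm with a two-finger parallel gripper is mounted at the origin on the work surface. World frame = base frame: x ahead of the robot, y to its left, z up, the work surface at z = 0. Lengths are in m, angles in rad, forces in N, time in s.
With the tool pointing down it reaches from about 0.35 to 0.9 m from the base axis. Payload 8.1 kg.
Tool frame: the origin (TCP) lies at the very end of the fingers, on their centre line; the grasp point (between the pads) lies 19 mm behind it; z points along the fingers, y is the line along which they close (so a half turn about z gives the same grasp; the last joint's range is limited). The gripper opens to 92 mm and grips with 3 to 60 N. Pads are 19 mm wide; open, the fingers measure 130 mm over their backs; the gripper's body (75 mm by 190 mm) begins 47 mm behind the grasp point.
Start: joints at [-1.41, 0.434, 0.025, 1.573, -0.012, 1.134, -0.075], TCP at [0.163, 0.603, 0.188] pointing down, gripper open.
Joint ranges: [-2.62, 2.62], [-0.44, 2.09], [-1.27, 1.32], [0.08, 2.57], [-1.32, 4.46], [0.12, 2], [-2.74, 2.74]. Speed limits (rad/s): [2.22, 2.22, 3.01, 3.01, 3.14, 3.14, 3.14].

### API

Orientations are given as a rotation vector (axis times angle).
In Python, from cell import arm gives the robot as it stands.
- The arm moves only by the tool drive_tool, never from a script. Its argument "targets" is a list of rows, each a list of 7 numbers: the turn, a rotation vector about the world's x, y, z in units of 5 degrees (1.0 is 5 degrees), then the shift along the world's x, y, z in units of 40 mm (1.0 is 40 mm), then the opening, from 0 (shut) to 1 (fully open). In form: [[wx, wy, wz, dx, dy, dz, fingers], ...]. A call has 1 to 5 rows; each row is the pose to reach, as a shift and turn from the pose commanded when the call began; what a row does not reach only later rows make up. A row lasts 1/10 s, in which the tool goes at most 50 mm and 8.59 degrees, less where a joint would pass 70% of its speed; a pose out of reach is approached as far as the arm can. A call with a gripper value outside its range is refused whole. The fingers move at their own pace and stop on an object; "force" is the grip in N (left out, the last holds). Time passes only in rows, so rows that repeat a pose let the fingers close. It gives the time, the measured TCP pose, the force, the opening and the grip force at its end, in the units of the state.
- arm.observe(): the state, without advancing time (a new reading comes with each control period).
- arm.get_image(name): name is "scene" or "top" or "wrist"; returns a dict with "pixels" (480x640x3 uint8, red, green, blue), "intrinsics" (3x3 intrinsics, pixels), "rvec" (rotation vector, rad) and "tvec" (3), from world to camera coordinates, as OpenCV has them; the wrist camera has in their place "mount" (4x4, takes a point from camera to tool coordinates, whose origin is the TCP and whose axes are the flange's). Camera axes: x right, y down, z forward; pixel columns grow to the right and rows downward; lengths in m; the calibration is good to about 2 mm. The wrist camera is an equidistant fisheye: a pixel r from the principal point sees the ray r / f radians off the axis. A picture is of the moment at which its call begins: read the wrist's pose just before it. There is no depth.
- arm.sign_off(): hands the job in; it is judged then, once.
The state is a dict: "clock": time; "joints": joint angles; "dq": joint speeds; "joint_efforts": joint torques, N m; "position": TCP position; "ee_rot": TCP orientation; "force": force on the tool from outside, world axes, zero at the start; "ft_torque": the same for the moment, N m; "width": opening from 0.0 (shut) to 1.0 (fully open); "gripper_force": force on a finger pad.
Only numpy, scipy, OpenCV 4.12 (cv2) and the standard library are available. Lean on these libraries where they do the work, as an engineer would, in place of code of your own. Each camera call takes 0.05 s, during which the arm holds its last target. There are 200 camera calls.

### The job

Tip the olive-green tube mouth-down until the brass tool inside slides out against the little lip in front of the mouth by itself, then grip the tool's exposed end, take it out of the tube and lay it gently flat in the white tray. Leave the orange tube as it is.

Things in the scene. Friction and masses are not known exactly. Their poses are not given: they have to be found in the camera images.
- green_stand: Stand of the olive-green tube, fixed: base 100 x 75 x 12 mm; two flat uprights (22 mm wide, outer faces 56 mm apart) 160 mm high. Origin: centre of its underside, on the table. Its own -x axis is the way the tube's mouth points. The tube (39 mm outside, 34 mm bore, 124 mm long, far end closed) pivots at its middle on an axle along y, 150 mm above the origin; mouth 62 mm from the axle.
- green_tube (a joint): Tilt of the green tube, rad: 0 = start, mouth 20 degrees above level; 0.96 = firm stop, 35 degrees below. Press down on top near the mouth, about 2 N; a stiff axle keeps it where left. A steel tongue 6 mm wide carries on the bore's bottom 62 mm past the mouth to a lip (6 wide, 7 high) that stops the tool: lift the tool 14 mm off the tongue (bore leaves 22) and draw it out along the tube.
- green_tool_center (a point): Centre of the brass tool in the green tube: straight eight-sided bar 12 mm across, 110 mm long, about 50 g, smooth, one end olive-green for 25 mm. Its x axis runs along the bar; -x is the green end, towards the mouth. At the start it lies at the bottom of the tube, its green end 9 mm inside the mouth; slid out against the lip, about 60 mm shows, 50 mm stays in the tube.
- tray: White open tray with grey lining, 200 (along its x) x 130 (along its y) x 14 mm high outside, fixed to the table; walls and floor 4 mm thick, inside 192 x 122 mm. Origin: centre of its underside, on the table; the inner floor is 4 mm above it.
- orange_tube (a joint): Tilt of the other, orange tube on a like stand with a like tool with an orange end: 0 = mouth up as at the start, growing as the mouth goes down (rad). It stays as it is.

How it is judged:
On the way, in this order (a step that is already met when the one before it is completed fails the run):
1. the tool has slid out against the lip of the tipped green tube and lies there untouched by the fingers (x of green_tool_center in the frame of green_stand between -0.085 and -0.042 m and z of green_tool_center in the frame of green_stand above 0.07 m and y of green_tool_center in the frame of green_stand between -0.015 and 0.015 m and linear speed of green_tool below 0.05 m/s and contact force between the fingers and green_tool below 0.1 N), for 0.2 s.
2. the fingers hold the tool, clear of the tube (contact force between the fingers and green_tool above 1 N and distance between green_tool_center and green_stand above 0.1 m and horizontal distance between green_tool_center and green_stand above 0.125 m), for 0.1 s.
At the end, for the whole second after the job is handed in: The green tube's tool lies flat (within 4 degrees) and still on the floor of the white tray, wholly inside its walls; the orange tube has not been tipped (less than 0.1 rad) (x of green_tool_center in the frame of tray between -0.09 and 0.09 m and y of green_tool_center in the frame of tray between -0.057 and 0.057 m and z of green_tool_center in the frame of tray below 0.014 m and angle between green_tool_center's own x axis and vertical between 1.5 and 1.64 rad and linear speed of green_tool below 0.03 m/s and value of joint orange_tube below 0.1 rad); the robot touches nothing.
It fails at once if the orange tube is tipped (value of joint orange_tube above 0.15 rad).
It fails at once if the tool is dropped into the tray from above (let go more than 6 cm up) (horizontal distance between green_tool_center and tray below 0.08 m and height (world z) of green_tool_center above 0.07 m and contact force between the fingers and green_tool below 0.05 N).
It also fails if it takes over 48 s, if anything falls off the work surface, if the arm or the gripper's body presses on something with over 40 N, if the wrist force passes 120 N, or if a joint passes its speed limit or range.

## Working session

There is one attempt and no reset: what is moved stays moved. The work goes in short steps, Python scripts to look and compute and a tool call to move; the robot and the scene stay as the last step left them, time stands still between calls to the robot, and variables do not carry over. Pictures are saved under pics/ and viewed, at most 10 in all, crops included, and the job is handed in when it is done.

Besides the shell and the picture viewer there is one more tool, called after "Call:" by a JSON object that holds its "api" and its "payload", one argument or row to a line. drive_tool: Moves the arm, as the interface text tells. Its arguments: {"type":"object","properties":{"targets":{"type":"array"},"force":{"type":"number"}},"required":["targets"]}

```bash
mkdir -p pics; python3 - <<'E'
from cell import arm
import cv2,numpy as np,pickle
s=arm.observe();print({k:np.round(v,3).tolist() for k,v in s.items()})
d={}
for n in("scene","top"):
    i=arm.get_image(n);d[n]=i;cv2.imwrite(f"pics/{n}0.png",i["pixels"][:,:,::-1])
    R=cv2.Rodrigues(np.array(i["rvec"],float))[0];print(n,(-R.T@np.array(i["tvec"]).ravel()).round(3),np.round(R[2],3),np.round(i["intrinsics"],1).tolist())
pickle.dump(d,open("im0.pkl","wb"))
E
```

```text
{'clock': 0.0, 'joints': [-1.41, 0.435, 0.025, 1.574, -0.012, 1.134, -0.075], 'dq': [-0.0, -0.001, -0.0, -0.001, -0.002, 0.001, -0.0], 'joint_efforts': [-0.001, -66.785, 0.985, -31.445, -0.061, 0.043, 0.0], 'position': [0.163, 0.603, 0.187], 'ee_rot': [-0.413, -3.114, 0.003], 'force': [0.361, 0.301, -0.173], 'ft_torque': [-0.002, 0.023, -0.014], 'gripper_force': 0.0, 'width': 0.997}
scene [ 1.009 -0.08   0.791] [-0.54   0.106 -0.835] [[464.8, 0.0, 319.0], [0.0, 464.8, 245.0], [0.0, 0.0, 1.0]]
top [0.38  0.006 1.079] [ 0.189 -0.023 -0.982] [[588.9, 0.0, 316.2], [0.0, 588.9, 243.5], [0.0, 0.0, 1.0]]
```

View pics/scene0.png

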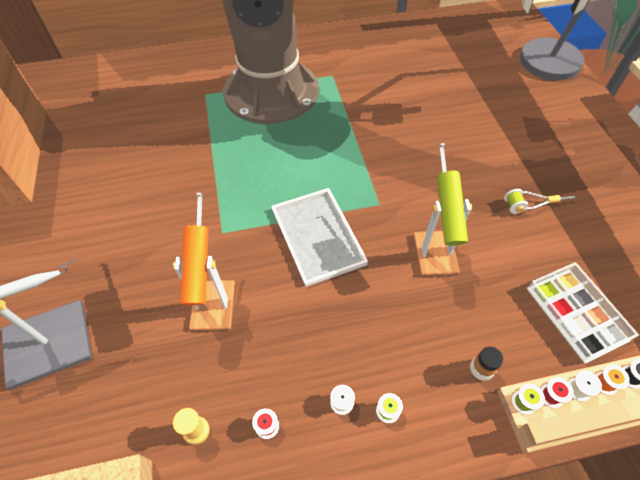

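View pics/top0.png

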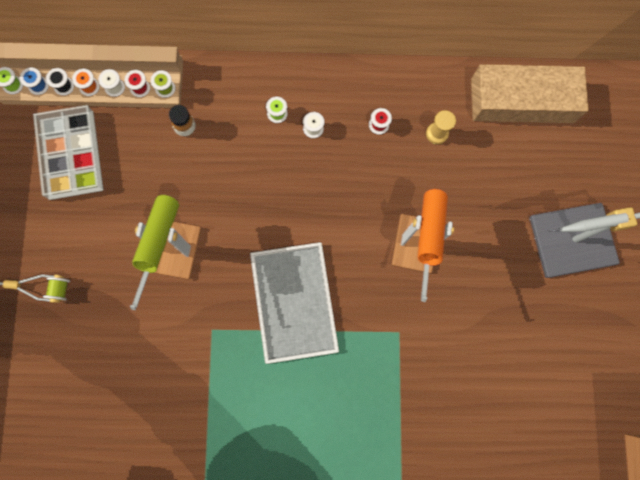

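The scene view shows the green tube at about (452,207) with its tongue tip at (443,147), the orange tube at (195,264) and the tray at (319,236). In the top view the green tube is at (157,233) with its tongue tip at (134,307), and the tray is at (295,302). The green mouth points toward the robot.

```bash
cat > h.py <<'E'
import cv2,numpy as np
def cam(i):
    R=cv2.Rodrigues(np.array(i["rvec"],float))[0];t=np.array(i["tvec"],float).ravel();return R,t,np.array(i["intrinsics"])
def ray(i,p):
    R,t,K=cam(i);return -R.T@t,R.T@np.linalg.solve(K,[p[0],p[1],1.])
def plane(i,p,z):
    c,d=ray(i,p);return c+d*(z-c[2])/d[2]
def tri(a,pa,b,pb):
    c1,d1=ray(a,pa);c2,d2=ray(b,pb);d1/=np.linalg.norm(d1);d2/=np.linalg.norm(d2)
    s=np.linalg.lstsq(np.c_[d1,-d2],c2-c1,rcond=None)[0];p,q=c1+s[0]*d1,c2+s[1]*d2
    return (p+q)/2,np.linalg.norm(p-q)
def proj(i,P):
    R,t,K=cam(i);q=K@(R@np.array(P)+t);return q[:2]/q[2]
def big(m,box):
    x0,y0,x1,y1=box;k=np.zeros_like(m);k[y0:y1,x0:x1]=m[y0:y1,x0:x1]
    return max(cv2.findContours(k,cv2.RETR_EXTERNAL,cv2.CHAIN_APPROX_NONE)[0],key=cv2.contourArea)
E
python3 - <<'E'
from h import *
import pickle
d=pickle.load(open("im0.pkl","rb"));B={"scene":(400,120,500,260),"top":(110,180,210,320)};TB={"scene":(265,180,375,290),"top":(240,235,345,370)}
r={}
for n in B:
    hsv=cv2.cvtColor(d[n]["pixels"],cv2.COLOR_RGB2HSV)
    c=big(cv2.inRange(hsv,(25,120,50),(50,255,255)),B[n]);q=cv2.minAreaRect(c);p=cv2.boxPoints(q)
    p=p[np.argsort(p[:,1])];r[n]=q;
    print(n,"tube",np.round(q[0],1),np.round(q[1],1),p.round(1).tolist())
    t=cv2.minAreaRect(big(cv2.inRange(hsv,(0,0,90),(180,60,255)),TB[n]));bp=cv2.boxPoints(t)
    W=np.array([plane(d[n],x,.014) for x in bp]);e=W[1]-W[0],W[2]-W[1]
    print("tray",W.mean(0).round(4),[(np.linalg.norm(v).round(4),np.degrees(np.arctan2(v[1],v[0])).round(1)) for v in e])
print(tri(d["scene"],r["scene"][0],d["top"],r["top"][0]))
print("lip",tri(d["scene"],(443,146.5),d["top"],(134,307.5)))
for n in B:
    x0,y0,x1,y1=B[n];cr=cv2.resize(d[n]["pixels"][y0:y1,x0:x1],None,fx=4,fy=4,interpolation=2);cr=cr[:560]
    B[n]=cr
cv2.imwrite("pics/c.png",np.hstack([B["scene"],B["top"]])[:,:,::-1])
E
```

```text
scene tube [451.9 207.3] [74.3 23.1] [[458.8999938964844, 169.0], [435.8999938964844, 171.8000030517578], [467.79998779296875, 242.8000030517578], [444.8999938964844, 245.60000610351562]]
tray [0.4757 0.0212 0.014 ] [(np.float64(0.152), np.float64(110.3)), (np.float64(0.2353), np.float64(7.7))]
top tube [155.1 233. ] [25.6 79.7] [[156.1999969482422, 191.1999969482422], [180.39999389648438, 199.6999969482422], [129.8000030517578, 266.29998779296875], [153.89999389648438, 274.79998779296875]]
tray [0.4776 0.0219 0.014 ] [(np.float64(0.1395), np.float64(-80.1)), (np.float64(0.2047), np.float64(-170.8))]
(array([0.57094527, 0.24144251, 0.15435668]), np.float64(0.00040843182143693427))
lip (array([0.45108186, 0.26233654, 0.17804093]), np.float64(0.004382285540467327))
```

View pics/c.png

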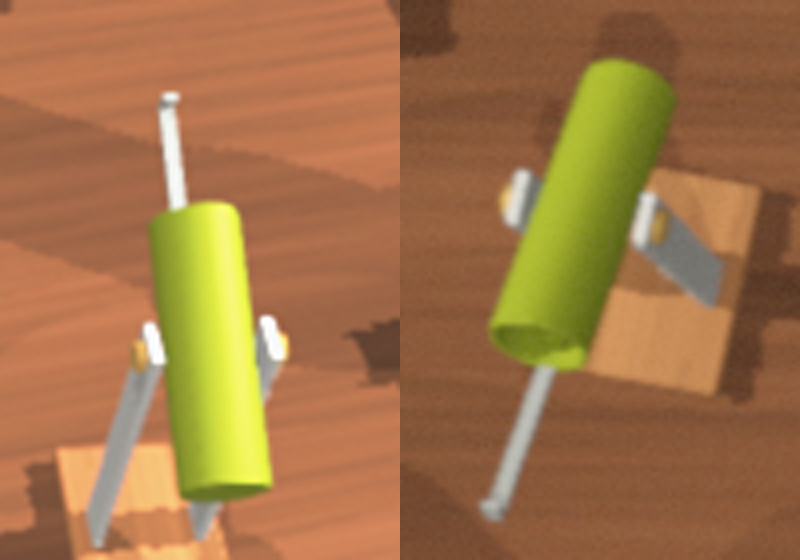

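Call:
{"api": "drive_tool", "payload": {
  "targets": [
    [0,0,0.5,0.4,-0.4,0.8,0],
    [0,0,1,1.0,-1.0,1.6,0],
    [0,0,1,1.8,-1.8,1.6,0],
    [0,0,1,2.6,-2.6,1.6,0],
    [0,0,1,3.4,-3.4,1.6,0]
  ],
  "force": 20
}}

```text
clock: 0.6
position: [0.3, 0.4659, 0.2515]
ee_rot: [0.277, 3.129, -0.0]
force: [0.9, 0.2, -0.1]
width: 0.612
gripper_force: 0.0
```

Call:
{"api": "drive_tool", "payload": {
  "targets": [
    [0,0,0,0.8,-0.8,0,0],
    [0,0,0,1.6,-1.6,0,0],
    [0,0,0,2.4,-2.4,0,0],
    [0,0,0,3.2,-3.2,0,0],
    [0,0,0,4,-4,0,0]
  ]
}}

```text
clock: 1.1
position: [0.4599, 0.3058, 0.2514]
ee_rot: [-0.277, -3.129, 0.0]
force: [0.8, 0.6, 0.1]
width: 0.179
gripper_force: 0.0
```

Call:
{"api": "drive_tool", "payload": {
  "targets": [
    [0,0,0,0.8,-0.7,0,0],
    [0,0,0,1.6,-1.4,0,0],
    [0,0,0,1.6,-1.4,-0.3,0],
    [0,0,0,1.6,-1.4,-0.6,0],
    [0,0,0,1.6,-1.4,-0.6,0]
  ]
}}

```text
clock: 1.6
position: [0.5208, 0.2519, 0.2252]
ee_rot: [-0.274, -3.126, 0.003]
force: [-0.5, 0.7, -0.0]
width: 0.004
gripper_force: 0.0
```

Call:
{"api": "drive_tool", "payload": {
  "targets": [
    [0,0,0,0,0,-0.5,0],
    [0,0,0,0,0,-0.7,0],
    [0,0,0,0,0,-0.9,0],
    [0,0,0,0,0,-1.1,0],
    [0,0,0,0,0,-1.3,0]
  ]
}}

```text
clock: 2.1
position: [0.523, 0.2518, 0.1753]
ee_rot: [0.276, 3.129, 0.001]
force: [0.6, -0.5, 0.5]
width: 0.007
gripper_force: 0.0
```

Call:
{"api": "drive_tool", "payload": {
  "targets": [
    [0,0,0,0,0,-0.15,0],
    [0,0,0,0,0,-0.3,0],
    [0,0,0,0,0,-0.4,0],
    [0,0,0,0,0,-0.5,0],
    [0,0,0,0,0,-0.5,0]
  ]
}}

```text
clock: 2.6
position: [0.5227, 0.2512, 0.155]
ee_rot: [-0.277, -3.129, 0.001]
force: [-0.1, -0.6, -0.0]
width: 0.006
gripper_force: 0.0
```

```bash
python3 - <<'E'
from cell import arm
import cv2,numpy as np
a=arm.get_image("scene")["pixels"][110:270,380:530];b=arm.get_image("top")["pixels"][170:330,90:240]
cv2.imwrite("pics/p1.png",np.hstack([cv2.resize(x,None,fx=2.6,fy=2.6) for x in(a,b)])[:,:,::-1])
E
```

```text
(no output)
```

View pics/p1.png

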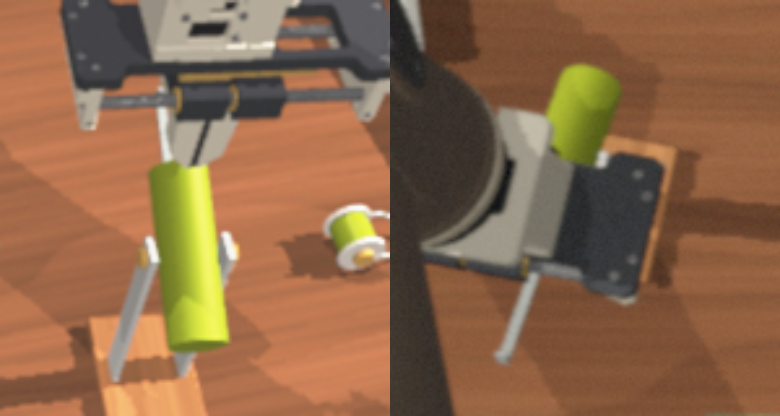

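The fingertips rest on top of the tube near its mouth, at about (190,160) in the left crop, and the tube has tipped partway. I'll keep pressing.

Call:
{"api": "drive_tool", "payload": {
  "targets": [
    [0,0,0,0,0,-0.1,0],
    [0,0,0,0,0,-0.2,0],
    [0,0,0,0,0,-0.25,0],
    [0,0,0,0,0,-0.25,0]
  ]
}}

```text
clock: 3.1
position: [0.5227, 0.2514, 0.1452]
ee_rot: [-0.277, -3.129, 0.0]
force: [0.1, -0.9, 1.1]
width: 0.003
gripper_force: 0.1
```

Call:
{"api": "drive_tool", "payload": {
  "targets": [
    [0,0,0,0,0,-0.05,0],
    [0,0,0,0,0,-0.1,0],
    [0,0,0,0,0,-0.1,0]
  ]
}}

```text
clock: 3.4
position: [0.5229, 0.2514, 0.1413]
ee_rot: [-0.277, -3.129, 0.0]
force: [-0.8, 0.7, 0.7]
width: 0.005
gripper_force: 0.3
```

Call:
{"api": "drive_tool", "payload": {
  "targets": [
    [0,0,0,0,0,-0.1,0],
    [0,0,0,0,0,-0.2,0],
    [0,0,0,0,0,-0.2,0]
  ]
}}

```text
clock: 3.7
position: [0.5228, 0.2512, 0.1328]
ee_rot: [-0.277, -3.129, 0.001]
force: [0.0, -0.3, 0.6]
width: 0.008
gripper_force: 0.0
```

Call:
{"api": "drive_tool", "payload": {
  "targets": [
    [0,0,0,0,0,-0.05,0],
    [0,0,0,0,0,-0.1,0],
    [0,0,0,0,0,-0.1,0]
  ]
}}

```text
clock: 4.0
position: [0.5229, 0.2513, 0.1293]
ee_rot: [-0.277, -3.129, 0.0]
force: [-0.0, -0.0, 0.1]
width: 0.006
gripper_force: 0.0
```

```bash
python3 - <<'E'
from cell import arm
import cv2,numpy as np
a=arm.get_image("scene")["pixels"][110:270,380:530];b=arm.get_image("wrist")["pixels"]
cv2.imwrite("pics/p2.png",np.hstack([cv2.resize(a,(390,416)),cv2.resize(b,(410,416))])[:,:,::-1])
E
```

```text
(no output)
```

View pics/p2.png

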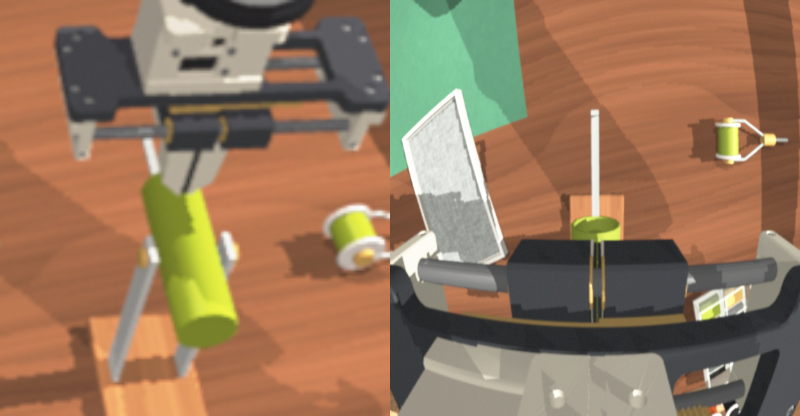

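The tube is tipped well past level, with its far end showing at (210,330) in the left crop. The wrist view shows a bare tongue at (595,165), so the tool has not slid out yet. I'll press on to the stop.

Call:
{"api": "drive_tool", "payload": {
  "targets": [
    [0,0,0,0,0,-0.1,0],
    [0,0,0,0,0,-0.2,0],
    [0,0,0,0,0,-0.2,0]
  ]
}}

```text
clock: 4.4
position: [0.5226, 0.2515, 0.1209]
ee_rot: [-0.277, -3.129, 0.0]
force: [-0.1, 1.6, 0.4]
width: 0.006
gripper_force: 0.3
```

```bash
python3 - <<'E'
from cell import arm
import cv2,numpy as np
a=arm.get_image("scene")["pixels"][110:270,380:530];w=arm.get_image("wrist");b=w["pixels"][60:340,180:480]
cv2.imwrite("pics/p3.png",np.hstack([cv2.resize(a,(390,416)),cv2.resize(b,(410,383))[:416] if 0 else cv2.resize(b,(410,416))])[:,:,::-1])
print(arm.observe()["position"],np.round(w["mount"],3),w["intrinsics"])
E
```

```text
[0.52300984 0.25122164 0.12125268] [[-0.    -0.968 -0.253  0.069]
 [ 1.    -0.001  0.    -0.   ]
 [-0.    -0.253  0.968 -0.197]
 [ 0.     0.     0.     1.   ]] [[371.64829954   0.         323.07128186]
 [  0.         371.64829954 242.87818369]
 [  0.           0.           1.        ]]
```

View pics/p3.png

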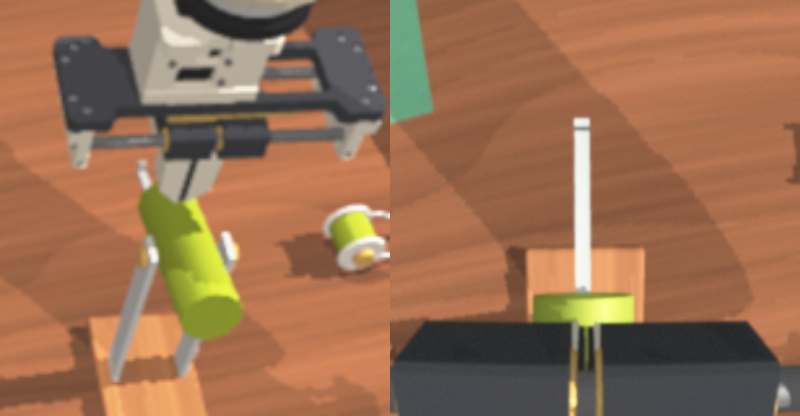

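The tube is tipped further, with the lip at about (143,162) in the left crop, but the tongue is still bare. I'll continue in small steps.

Call:
{"api": "drive_tool", "payload": {
  "targets": [
    [0,0,0,0,0,-0.1,0],
    [0,0,0,0,0,-0.15,0],
    [0,0,0,0,0,-0.15,0]
  ]
}}

```text
clock: 4.8
position: [0.5226, 0.2514, 0.1151]
ee_rot: [-0.277, -3.129, 0.0]
force: [-0.8, 0.6, 0.4]
width: 0.008
gripper_force: 0.7
```

```bash
python3 - <<'E'
from cell import arm
from h import *
i=arm.get_image("scene");p=i["pixels"];t=arm.get_image("top")["pixels"]
cv2.imwrite("pics/p4.png",np.hstack([cv2.resize(p[110:270,380:530],(390,416)),cv2.resize(t[170:330,90:240],(390,416))])[:,:,::-1])
A=np.array([.571,.2414,.152]);m=np.array([-.985,.172,0])
for T in range(-10,40,5):
    a=np.radians(T);ax=m*np.cos(a)-[0,0,np.sin(a)];dn=-m*np.sin(a)-[0,0,np.cos(a)]
    print(T,[((proj(i,A+ax*s+dn*q)-[380,110])*2.6).round(0).tolist() for s,q in((124,12),(-62,0))] if 0 else [((proj(i,A+(ax*s+dn*q)/1000)-[380,110])*2.6).round(0).tolist() for s,q in((124,12),(-62,0))])
E
```

```text
-10 [[155.0, 110.0], [201.0, 340.0]]
-5 [[152.0, 120.0], [203.0, 337.0]]
0 [[149.0, 131.0], [206.0, 332.0]]
5 [[147.0, 143.0], [207.0, 327.0]]
10 [[144.0, 155.0], [209.0, 321.0]]
15 [[142.0, 168.0], [211.0, 315.0]]
20 [[141.0, 181.0], [212.0, 308.0]]
25 [[140.0, 195.0], [214.0, 301.0]]
30 [[139.0, 209.0], [215.0, 293.0]]
35 [[138.0, 223.0], [216.0, 285.0]]
```

View pics/p4.png

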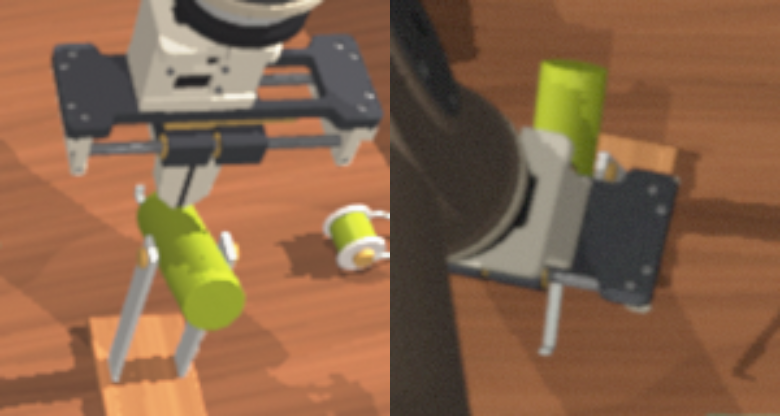

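```bash
python3 - <<'E'
from cell import arm
from h import *
s=arm.observe();i=arm.get_image("scene");p=np.array(s["position"])
for z in(0,.02,.04,.06):print(z,((proj(i,p+[0,0,z])-[380,110])*2.6).round())
cv2.imwrite("pics/p5.png",cv2.resize(i["pixels"][160:210,420:480],(720,600),interpolation=2)[:,:,::-1]);print(p)
E
```

```text
0 [163. 233.]
0.02 [169. 214.]
0.04 [176. 196.]
0.06 [182. 176.]
[0.52307111 0.25128288 0.11541091]
```

View pics/p5.png

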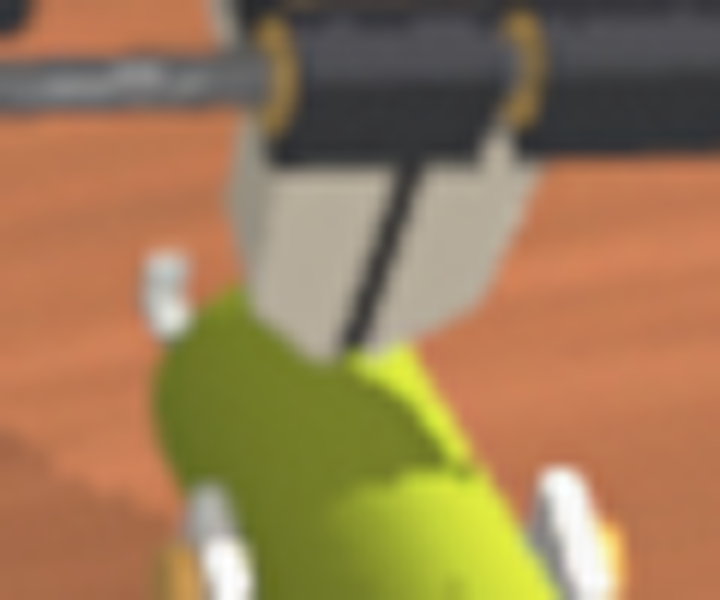

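```bash
python3 - <<'E'
from cell import arm
from h import *
s=arm.observe();w=arm.get_image("wrist");sc=arm.get_image("scene")
W=w["pixels"];cv2.imwrite("pics/w6.png",np.hstack([cv2.resize(W[80:360,190:450],(390,420))])[:,:,::-1])
R=cv2.Rodrigues(np.array(s["ee_rot"]))[0];M=np.array(w["mount"]);K=w["intrinsics"]
def wp(P):
    q=M[:3,:3].T@(R.T@(np.array(P)-s["position"])-M[:3,3]);th=np.arctan2(np.hypot(q[0],q[1]),q[2]);u=q[:2]/np.hypot(*q[:2])
    px=np.array([K[0][2],K[1][2]])+K[0][0]*th*u;return ((px-[190,80])*1.5).round()
print("TCP",wp(s["position"]),"tcp+3cm",wp(np.array(s["position"])+[0,0,.036]))
A=np.array([.571,.2414,.152]);m=np.array([-.985,.172,0])
for T in(15,22,30):
    a=np.radians(T);ax=m*np.cos(a)-[0,0,np.sin(a)];dn=-m*np.sin(a)-[0,0,np.cos(a)]
    print(T,"lip",wp(A+.124*ax+.012*dn),"rimtop",wp(A+.062*ax-.0195*dn),"rimbot",wp(A+.062*ax+.0195*dn))
for x in(-.05,.05):
  for y in(-.0375,.0375): print("base corner",x,y,wp([.571-m[0]*x+ .172*y,.2414-m[1]*x+.985*y,.012]))
E
```

```text
TCP [200. 290.] tcp+3cm [200. 327.]
15 lip [195. 105.] rimtop [195. 282.] rimbot [196. 276.]
22 lip [195. 121.] rimtop [195. 274.] rimbot [196. 282.]
30 lip [196. 141.] rimtop [195. 270.] rimbot [196. 292.]
base corner -0.05 -0.0375 [130. 226.]
base corner -0.05 0.0375 [264. 225.]
base corner 0.05 -0.0375 [137. 385.]
base corner 0.05 0.0375 [259. 385.]
```

View pics/w6.png

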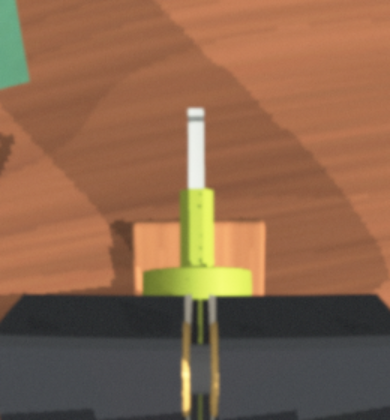

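The wrist view shows the tool's green end sliding out along the tongue, at (197,190–265), with the lip at (196,115). The tube, lip and stand base all project where I predicted. I'll press down to the stop.

Call:
{"api": "drive_tool", "payload": {
  "targets": [
    [0,0,0,0,0,-0.1,0],
    [0,0,0,0,0,-0.2,0],
    [0,0,0,0,0,-0.2,0]
  ]
}}

```text
clock: 5.35
position: [0.5229, 0.2514, 0.107]
ee_rot: [-0.277, -3.129, 0.0]
force: [-0.4, -0.5, 1.9]
width: 0.009
gripper_force: 0.7
```

Call:
{"api": "drive_tool", "payload": {
  "targets": [
    [0,0,0,0,0,-0.07,0],
    [0,0,0,0,0,-0.07,0]
  ]
}}

```text
clock: 5.55
position: [0.5235, 0.2514, 0.106]
ee_rot: [0.277, 3.128, 0.001]
force: [-4.6, -1.9, 15.5]
width: 0.003
gripper_force: 7.4
```

Call:
{"api": "drive_tool", "payload": {
  "targets": [
    [0,0,0,0,0,0.8,0],
    [0,0,0,-0.5,0,1.8,0.2],
    [0,0,0,-1.2,0.1,2.6,0.5],
    [0,0,0,-2,0.2,2.6,0.5],
    [0,0,0,-2,0.2,2.6,0.5]
  ]
}}

```text
clock: 6.05
position: [0.4399, 0.2608, 0.2097]
ee_rot: [-0.272, -3.129, -0.003]
force: [-0.6, -0.6, 0.7]
width: 0.302
gripper_force: 0.0
```

```bash
python3 - <<'E'
from cell import arm
from h import *
s=arm.observe();w=arm.get_image("wrist");sc=arm.get_image("scene");p=np.array(s["position"]);print(p,s["width"])
import pickle;pickle.dump((s,w,sc,arm.get_image("top")),open("im1.pkl","wb"))
c=np.clip(proj(sc,p).astype(int),80,400);x0,y0=c[0]-75,c[1]-90
im=cv2.resize(sc["pixels"][y0:y0+180,x0:x0+150],(500,600),interpolation=2)
f=500/150
for k,z in enumerate((0,.019,.036)):
    q=(proj(sc,p+[0,0,z])-[x0,y0])*f;cv2.circle(im,tuple(q.astype(int).tolist()),3,[(255,0,0),(0,0,255),(255,0,255)][k],-1);print(z,q.round())
cv2.imwrite("pics/f.png",np.hstack([im,cv2.resize(w["pixels"][40:440,220:420],(300,600))])[:,:,::-1])
E
```

```text
[0.43989106 0.26080564 0.20966495] 0.3022670235774033
0 [391. 302.]
0.019 [399. 274.]
0.036 [406. 249.]
```

View pics/f.png

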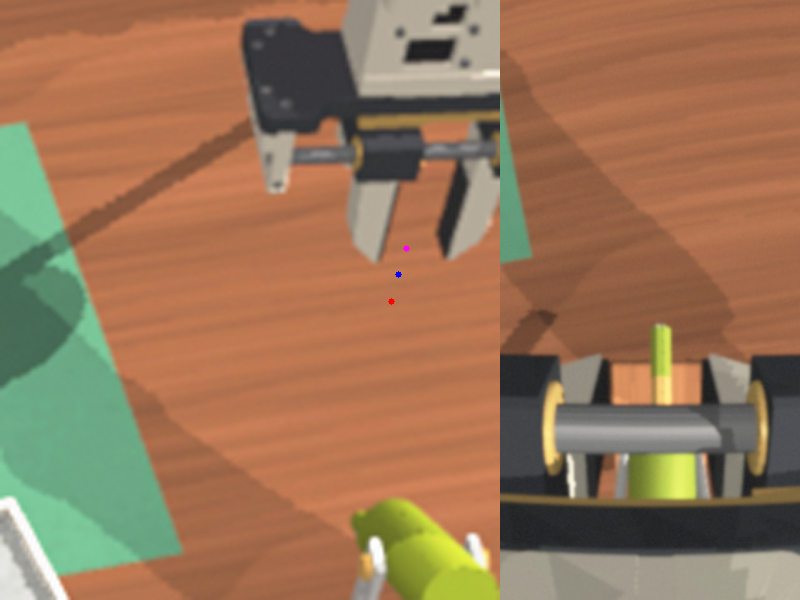

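The composite shows fingertips at (378,260) and (447,258), well short of the reported TCP's projection at (391,302). So the real fingertips sit about 3 cm behind the reported TCP. The tool is out with its green end at the lip, wrist part (661,325–405). I'll measure the tip offset from both views.

```bash
python3 - <<'E'
from h import *
import pickle
s,w,sc,top=pickle.load(open("im1.pkl","rb"));p=np.array(s["position"]);R=cv2.Rodrigues(np.array(s["ee_rot"]))[0]
x0,y0=[int(v) for v in np.clip(proj(sc,p).astype(int),80,400)-[75,90]]
M=np.array(w["mount"]);K=w["intrinsics"]
def wray(px):
    d=np.array(px)-[K[0][2],K[1][2]];r=np.hypot(*d);th=r/K[0][0];v=np.r_[np.sin(th)*d/r,np.cos(th)];return M[:3,3],M[:3,:3]@v
print("toolaxes",R.round(3).tolist())
for h in(0,.006,.0095,.012):
    o=[]
    for px in((378,260),(447,258)):
        c,d=ray(sc,np.array(px)*150/500+[x0,y0]);c=R.T@(c-p);d=R.T@d
        sx=h*np.sign((R.T@[1,0,0])[0]);o.append((c+d*(sx-c[0])/d[0]).round(4).tolist())
    for px in((605,357),(708,357)):
        c,d=wray([(px[0]-500)/1.5+220,px[1]/1.5+40]);o.append((c+d*(-sx-c[0])/d[0]).round(4).tolist())
    print(h,o)
# tool green end direction in wrist: tip & brass
for px in((661,325),(661,405)):
    c,d=wray([(px[0]-500)/1.5+220,px[1]/1.5+40]);c=p+R@c;d=R@d
    A=np.array([.571,.2414,.152]);m=np.array([-.985,.172,0]);a=np.radians(35);ax=m*np.cos(a)-[0,0,np.sin(a)];dn=-m*np.sin(a)-[0,0,np.cos(a)]
    t=((A+.005*dn-c)@dn)/(d@dn);P=c+t*d-A;print("s",P@ax,"lat",P@np.array([.172,.985,0]))
E
```

```text
toolaxes [[-0.985, 0.172, -0.0], [0.172, 0.985, 0.002], [0.001, 0.002, -1.0]]
0 [[0.0, -0.0131, -0.0293], [0.0, 0.023, -0.0289], [0.0, -0.018, -0.0083], [0.0, 0.0192, -0.0084]]
0.006 [[-0.006, -0.0152, -0.0347], [-0.006, 0.0204, -0.0342], [0.006, -0.0165, -0.0248], [0.006, 0.0175, -0.0248]]
0.0095 [[-0.0095, -0.0165, -0.0378], [-0.0095, 0.019, -0.0374], [0.0095, -0.0156, -0.0343], [0.0095, 0.0165, -0.0344]]
0.012 [[-0.012, -0.0174, -0.04], [-0.012, 0.0179, -0.0396], [0.012, -0.0149, -0.0412], [0.012, 0.0158, -0.0413]]
s 0.12749092658666497 lat 0.0007189821280499246
s 0.07708038147780265 lat 0.00046384955954532474
```

Call:
{"api": "drive_tool", "payload": {
  "targets": [
    [-0.3,-1.4,0,0.1,0,0,0.45],
    [-0.6,-2.8,0,0.3,-0.05,-0.4,0.45],
    [-0.8,-4.2,0,0.6,-0.1,-0.9,0.45],
    [-1,-5.6,0,1.0,-0.1,-1.4,0.45],
    [-1.2,-6.9,0,1.35,-0.15,-1.9,0.45]
  ]
}}

```text
clock: 6.7
position: [0.4921, 0.2492, 0.1444]
ee_rot: [0.241, 2.584, -0.08]
force: [1.1, 0.4, 0.6]
width: 0.446
gripper_force: 0.0
```

Call:
{"api": "drive_tool", "payload": {
  "targets": [
    [0,0,0,0,0,-0.2,0.45],
    [0,0,0,0,0,-0.4,0.45],
    [0,0,0,0,0,-0.4,0.45]
  ]
}}

```text
clock: 7.0
position: [0.4923, 0.2485, 0.1288]
ee_rot: [0.244, 2.588, -0.083]
force: [0.1, 0.5, 0.3]
width: 0.449
gripper_force: 0.0
```

```bash
cat > g.py <<'E'
from cell import arm
from h import *
s=arm.observe();w=arm.get_image("wrist");p=np.array(s["position"]);R=cv2.Rodrigues(np.array(s["ee_rot"]))[0]
M=np.array(w["mount"]);K=w["intrinsics"]
A=np.array([.571,.2414,.152]);m=np.array([-.985,.172,0]);a=np.radians(35);ax=m*np.cos(a)-[0,0,np.sin(a)];dn=-m*np.sin(a)-[0,0,np.cos(a)];lat=np.array([.172,.985,0])
def q(v): v=v-A;return (np.array([v@ax,v@lat,v@dn])*1000).round(1)
print("clock",s["clock"],"width",s["width"],"tip s,lat,dn",q(p-.038*R[:,2]),"z.ax,lat,dn",(R[:,2]@np.c_[ax,lat,dn]).round(3),"y",(R[:,1]@np.c_[ax,lat,dn]).round(3))
hsv=cv2.cvtColor(w["pixels"],cv2.COLOR_RGB2HSV)
c=[k for k in cv2.findContours(cv2.inRange(hsv,(25,120,50),(50,255,255)),cv2.RETR_EXTERNAL,cv2.CHAIN_APPROX_NONE)[0] if cv2.contourArea(k)>80]
for k in c:
    r=cv2.minAreaRect(k);o=[]
    for px in(r[0],tuple(k[k[:,0,1].argmin(),0])):
        d=np.array(px)-[K[0][2],K[1][2]];rr=np.hypot(*d);th=rr/K[0][0];v=R@M[:3,:3]@np.r_[np.sin(th)*d/rr,np.cos(th)];c0=p+R@M[:3,3]
        o.append(q(c0+v*((A+.005*dn-c0)@dn)/(v@dn)).tolist())
    print(cv2.contourArea(k),np.round(r[0]),np.round(r[1]),"centre,top end",o)
E
python3 g.py
```

```text
clock 7.0 width 0.4492389365509031 tip s,lat,dn [ 75.3  -5.8 -64. ] z.ax,lat,dn [ 0.066 -0.019  0.998] y [-0.008  1.     0.019]
1640.0 [335. 358.] [31. 56.] centre,top end [[6.5, 0.4, 5.0], [18.9, -3.8, 5.0]]
1578.0 [336. 292.] [34. 57.] centre,top end [[55.6, 0.6, 5.0], [67.3, -9.4, 5.0]]
879.5 [335. 208.] [51. 19.] centre,top end [[111.2, 0.4, 5.0], [127.3, 3.7, 5.0]]
892.0 [557. 144.] [36. 31.] centre,top end [[159.1, 158.8, 5.0], [172.4, 148.6, 5.0]]
```

Call:
{"api": "drive_tool", "payload": {
  "targets": [
    [-0.1,-0.75,0,0,0.1,-0.1,0.45],
    [-0.1,-0.75,0,0.2,0.1,-0.5,0.45],
    [-0.1,-0.75,0,0.47,0.08,-0.9,0.45],
    [-0.1,-0.75,0,0.47,0.08,-0.9,0.45]
  ]
}}

```text
clock: 7.45
position: [0.5118, 0.2514, 0.093]
ee_rot: [0.24, 2.52, -0.086]
force: [-0.5, -0.4, 0.1]
width: 0.449
gripper_force: 0.0
```

```bash
python3 g.py
```

```text
clock 7.45 width 0.448543676353608 tip s,lat,dn [ 83.    0.3 -24.1] z.ax,lat,dn [-0.001 -0.017  1.   ] y [-0.012  1.     0.017]
1945.0 [325. 358.] [31. 66.] centre,top end [[31.9, 0.1, 5.0], [42.7, -3.2, 5.0]]
110.0 [345. 304.] [ 8. 20.] centre,top end [[67.0, 11.6, 5.0], [69.5, 6.6, 5.0]]
97.5 [304. 304.] [ 8. 19.] centre,top end [[67.2, -10.9, 5.0], [69.6, -7.2, 5.0]]
1314.5 [324. 226.] [63. 23.] centre,top end [[111.6, 0.2, 5.0], [128.1, 3.7, 5.0]]
1174.0 [582. 144.] [42. 35.] centre,top end [[161.5, 153.9, 5.0], [174.8, 144.0, 5.0]]
97.5 [592. 117.] [33. 10.] centre,top end [[179.2, 162.2, 5.0], [183.6, 151.9, 5.0]]
```

Call:
{"api": "drive_tool", "payload": {
  "targets": [
    [0,0,0,0.2,-0.03,-0.3,0.45],
    [0,0,0,0.4,-0.07,-0.58,0.45],
    [0,0,0,0.56,-0.1,-0.82,0.45],
    [0,0,0,0.56,-0.1,-0.82,0.45]
  ]
}}

```text
clock: 7.9
position: [0.5339, 0.2477, 0.0611]
ee_rot: [0.24, 2.519, -0.084]
force: [0.8, 1.0, 0.3]
width: 0.451
gripper_force: 0.0
```

Call:
{"api": "drive_tool", "payload": {
  "targets": [
    [0,0,0,0,0,0,0.2],
    [0,0,0,0,0,0,0],
    [0,0,0,0,0,0,0],
    [0,0,0,0,0,0,0],
    [0,0,0,0,0,0,0]
  ],
  "force": 30
}}

```text
clock: 8.4
position: [0.533, 0.2485, 0.0609]
ee_rot: [0.238, 2.52, -0.083]
force: [-1.5, -0.2, 3.4]
width: 0.122
gripper_force: 30.0
```

```bash
python3 g.py|head -1
```

```text
clock 8.4 width 0.12216881286772346 tip s,lat,dn [84.   1.  14.5] z.ax,lat,dn [-0.001 -0.014  1.   ] y [-0.011  1.     0.014]
```

Call:
{"api": "drive_tool", "payload": {
  "targets": [
    [0,0,0,-0.1,0.02,0.14,0],
    [0,0,0,-0.2,0.04,0.29,0],
    [0,0,0,-0.2,0.04,0.29,0]
  ]
}}

```text
clock: 8.75
position: [0.5246, 0.2503, 0.0728]
ee_rot: [0.238, 2.52, -0.082]
force: [-0.0, 0.2, -0.6]
width: 0.12
gripper_force: 30.0
```

Call:
{"api": "drive_tool", "payload": {
  "targets": [
    [0,0,0,-0.3,0.05,-0.21,0],
    [0,0,0,-0.7,0.12,-0.5,0],
    [0,0,0,-1.1,0.19,-0.78,0],
    [0,0,0,-1.6,0.28,-1.15,0],
    [0,0,0,-1.6,0.28,-1.15,0]
  ]
}}

```text
clock: 9.25
position: [0.4582, 0.2617, 0.0244]
ee_rot: [0.233, 2.523, -0.084]
force: [0.5, -0.5, -0.3]
width: 0.121
gripper_force: 30.0
```

```bash
python3 g.py
```

```text
clock 9.25 width 0.12101839399064158 tip s,lat,dn [167.    1.2   0.8] z.ax,lat,dn [ 0.001 -0.014  1.   ] y [-0.006  1.     0.014]
247.5 [576. 263.] [21. 25.] centre,top end [[180.9, 139.4, 5.0], [190.0, 139.7, 5.0]]
200.5 [603. 246.] [34. 18.] centre,top end [[190.6, 158.7, 5.0], [199.0, 150.3, 5.0]]
2073.0 [323. 245.] [76. 28.] centre,top end [[191.7, 1.0, 5.0], [209.4, -2.9, 5.0]]
```

Call:
{"api": "drive_tool", "payload": {
  "targets": [
    [0.2,1.2,0,-0.5,0.08,0.5,0],
    [0.5,2.6,0,-1,0.15,1,0],
    [0.7,4.0,0,-1,0.15,1.6,0],
    [1,5.5,0,-1,0.15,2.2,0],
    [1.2,6.9,0,-1,0.15,2.2,0]
  ]
}}

```text
clock: 9.8
position: [0.4296, 0.2606, 0.103]
ee_rot: [0.295, 2.802, -0.095]
force: [1.6, -0.7, -1.3]
width: 0.122
gripper_force: 30.0
```

Call:
{"api": "drive_tool", "payload": {
  "targets": [
    [0,0,0,0,0,0,0],
    [0,0,1.2,0.3,-0.6,0,0],
    [0,0,2.5,0.6,-1.4,0,0],
    [0,0,3.9,0.8,-2.2,0,0],
    [0,0,3.9,1,-3,0,0]
  ]
}}

```text
clock: 10.3
position: [0.4702, 0.1389, 0.1011]
ee_rot: [-0.187, 2.801, -0.019]
force: [1.5, 0.2, -0.6]
width: 0.118
gripper_force: 30.0
```

Call:
{"api": "drive_tool", "payload": {
  "targets": [
    [0,0,0,0,-0.8,0,0],
    [0,0,0,0,-1.6,0,0],
    [0,0,0,0,-2.4,0,0],
    [0,0,0,0,-3.2,0,0],
    [0,0,0,0,-3.2,0,0]
  ]
}}

```text
clock: 10.8
position: [0.469, 0.007, 0.1007]
ee_rot: [-0.171, 2.804, -0.023]
force: [-0.3, 0.5, -0.6]
width: 0.121
gripper_force: 30.0
```

```bash
python3 - <<'E'
from cell import arm
from h import *
s=arm.observe();t=arm.get_image("top");sc=arm.get_image("scene");p=np.array(s["position"]);R=cv2.Rodrigues(np.array(s["ee_rot"]))[0]
tip=p-.038*R[:,2];print(s["clock"],p.round(4),tip.round(4),R.round(3).tolist(),s["width"],s["gripper_force"],s["force"])
w=arm.get_image("wrist");cv2.imwrite("w7.png",w["pixels"][:,:,::-1])
M=np.array(w["mount"]);K=w["intrinsics"];hsv=cv2.cvtColor(w["pixels"],cv2.COLOR_RGB2HSV)
for k in cv2.findContours(cv2.inRange(hsv,(25,120,50),(50,255,255)),cv2.RETR_EXTERNAL,cv2.CHAIN_APPROX_NONE)[0]:
    if cv2.contourArea(k)>200:
        r=cv2.minAreaRect(k);a=[]
        for px in [r[0],tuple(k[k[:,0,1].argmin(),0]),tuple(k[k[:,0,1].argmax(),0])]:
            d=np.array(px,float)-[K[0][2],K[1][2]];rr=np.hypot(*d);th=rr/K[0][0];v=M[:3,:3]@np.r_[np.sin(th)*d/rr,np.cos(th)]
            # plane of tool top in tool frame: z=-.042-.006
            a.append((M[:3,3]+v*((-.0475-M[2,3])/v[2])).round(4).tolist())
        print(r,a)
E
```

```text
10.8 [0.469  0.007  0.1007] [0.4566 0.0068 0.1366] [[-0.938, -0.116, 0.326], [-0.121, 0.993, 0.004], [-0.325, -0.036, -0.945]] 0.1214113624206999 29.996149744838476 [-0.32811239  0.52214328 -0.64300923]
((323.0, 246.0), (76.0, 26.0), 90.0) [[0.0282, 0.0002, -0.0475], [0.0443, -0.0022, -0.0475], [0.0112, 0.0002, -0.0475]]
```

Call:
{"api": "drive_tool", "payload": {
  "targets": [
    [0.2,1.4,0,-0.1,0.15,0,0],
    [0.4,2.8,0,-0.2,0.3,0,0],
    [0.4,3.8,0,-0.2,0.3,0,0],
    [0.4,3.8,0,-0.2,0.3,-0.3,0],
    [0.4,3.8,0,-0.2,0.3,-0.3,0]
  ]
}}

```text
clock: 11.45
position: [0.4617, 0.0253, 0.0878]
ee_rot: [-0.195, 3.133, 0.065]
force: [-0.5, 0.2, -0.3]
width: 0.12
gripper_force: 30.0
```

```bash
cat > k.py <<'E'
from cell import arm
from h import *
s=arm.observe();p=np.array(s["position"]);R=cv2.Rodrigues(np.array(s["ee_rot"]))[0]
print(s["clock"],p.round(4),"tip",(p-.038*R[:,2]).round(4),R.round(3).tolist(),np.round(s["joints"],2))
d={n:arm.get_image(n) for n in("top","scene")}
for n,i in d.items():
    h=cv2.cvtColor(i["pixels"],cv2.COLOR_RGB2HSV);c,g=proj(i,p),[]
    for nm,lo,hi in(("green",(25,120,50),(45,255,255)),("brass",(15,90,90),(25,255,255))):
        m=cv2.inRange(h,lo,hi);k=np.zeros_like(m);u,v=c.astype(int);k[max(v-90,0):v+90,max(u-90,0):u+90]=255
        for q in cv2.findContours(m&k,cv2.RETR_EXTERNAL,cv2.CHAIN_APPROX_NONE)[0]:
            if cv2.contourArea(q)>12:
                r=cv2.minAreaRect(q);e=cv2.boxPoints(r);print(n,nm,np.round(r[0]),np.round(r[1]),np.round(r[2]),"z=.01:",plane(i,r[0],.01).round(3),"z=.11",plane(i,r[0],.11).round(3))
E
python3 k.py
```

```text
11.45 [0.4617 0.0253 0.0878] tip [0.4617 0.0238 0.1258] [[-0.992, -0.124, -0.0], [-0.124, 0.991, 0.041], [-0.005, 0.041, -0.999]] [-0.15  0.3   0.01  2.08 -0.07  0.76  1.61]
scene brass [230. 287.] [12.  7.] 90.0 z=.01: [ 0.56  -0.167  0.01 ] z=.11 [ 0.617 -0.156  0.11 ]
scene brass [320. 202.] [38.  7.] 68.0 z=.01: [0.395 0.046 0.01 ] z=.11 [0.474 0.03  0.11 ]
scene brass [316. 165.] [ 2. 42.] 73.0 z=.01: [0.288 0.059 0.01 ] z=.11 [0.381 0.041 0.11 ]
```

Call:
{"api": "drive_tool", "payload": {
  "targets": [
    [-0.47,0,0,0,-0.1,-0.6,0],
    [-0.47,0,0,0,-0.1,-1.2,0],
    [-0.47,0,0,0,-0.1,-1.8,0],
    [-0.47,0,0,0,-0.1,-2.3,0],
    [-0.47,0,0,0,-0.1,-2.3,0]
  ]
}}

```text
clock: 12.05
position: [0.46, 0.0206, -0.0042]
ee_rot: [0.194, -3.134, -0.001]
force: [-0.3, 0.5, -1.1]
width: 0.122
gripper_force: 30.0
```

```bash
python3 k.py
```

```text
12.05 [ 0.46    0.0206 -0.0042] tip [0.4601 0.0205 0.0338] [[-0.992, -0.123, -0.001], [-0.123, 0.992, 0.001], [0.001, 0.001, -1.0]] [-0.18  0.45  0.02  2.16 -0.02  0.53  1.56]
scene brass [229. 294.] [26.  8.] 90.0 z=.01: [ 0.574 -0.17   0.01 ] z=.11 [ 0.63  -0.158  0.11 ]
scene brass [320. 231.] [36.  6.] 69.0 z=.01: [0.469 0.028 0.01 ] z=.11 [0.538 0.014 0.11 ]
```

Call:
{"api": "drive_tool", "payload": {
  "targets": [
    [0,0,0,0,0,-0.2,0],
    [0,0,0,0,0,-0.4,0],
    [0,0,0,0,0,-0.5,0],
    [0,0,0,0,0,-0.5,0]
  ]
}}

```text
clock: 12.55
position: [0.4616, 0.0202, -0.0233]
ee_rot: [-0.192, 3.135, 0.002]
force: [-1.2, -0.5, -0.5]
width: 0.123
gripper_force: 30.0
```

Call:
{"api": "drive_tool", "payload": {
  "targets": [
    [0,0,0,0,0,-0.06,0],
    [0,0,0,0,0,-0.06,0]
  ]
}}

```text
clock: 12.75
position: [0.462, 0.0202, -0.0253]
ee_rot: [-0.192, 3.134, 0.002]
force: [1.1, 0.4, -1.1]
width: 0.121
gripper_force: 30.0
```

Call:
{"api": "drive_tool", "payload": {
  "targets": [
    [0,0,0,0,0,-0.06,0],
    [0,0,0,0,0,-0.06,0]
  ]
}}

```text
clock: 12.95
position: [0.462, 0.0202, -0.0278]
ee_rot: [-0.192, 3.134, 0.002]
force: [-0.0, 1.1, -0.7]
width: 0.121
gripper_force: 30.0
```

Call:
{"api": "drive_tool", "payload": {
  "targets": [
    [0,0,0,0,0,-0.05,0],
    [0,0,0,0,0,-0.05,0]
  ]
}}

```text
clock: 13.15
position: [0.462, 0.0203, -0.0298]
ee_rot: [-0.192, 3.134, 0.002]
force: [0.8, 0.9, -0.9]
width: 0.12
gripper_force: 30.0
```

Call:
{"api": "drive_tool", "payload": {
  "targets": [
    [0,0,0,0,0,-0.04,0],
    [0,0,0,0,0,-0.04,0]
  ]
}}

```text
clock: 13.35
position: [0.4622, 0.0204, -0.0309]
ee_rot: [-0.192, 3.133, 0.002]
force: [-1.2, 0.6, 6.6]
width: 0.121
gripper_force: 30.0
```

Contact with the floor reads 6.6 N, so I'll release and lift away.

Call:
{"api": "drive_tool", "payload": {
  "targets": [
    [0,0,0,0,0,0.02,0.2],
    [0,0,0,0,0,0.02,0.35],
    [0,0,0,0,0,0.02,0.35],
    [0,0,0,0,0,0.3,0.35],
    [0,0,0,0,0,0.6,0.35]
  ]
}}

```text
clock: 13.85
position: [0.4616, 0.0201, -0.0067]
ee_rot: [-0.192, 3.135, 0.002]
force: [-0.8, -0.2, 0.3]
width: 0.349
gripper_force: 0.0
```

Call:
{"api": "drive_tool", "payload": {
  "targets": [
    [0,0,0,0,0,0.8,0.35],
    [0,0,0,0,0,1.6,0.35],
    [0,0,0,-0.5,0,2.4,0.35],
    [0,0,0,-1,0,2.6,0.35],
    [0,0,0,-1,0,2.6,0.35]
  ]
}}

```text
clock: 14.35
position: [0.4206, 0.0202, 0.0987]
ee_rot: [-0.192, 3.132, 0.003]
force: [-0.1, 0.7, 0.2]
width: 0.35
gripper_force: 0.0
```

```bash
python3 - <<'E'
from cell import arm
from h import *
s=arm.observe();i=arm.get_image("scene");t=arm.get_image("top");h=cv2.cvtColor(i["pixels"],cv2.COLOR_RGB2HSV)
c=np.array([.4777,.0219,0]);e=np.array([.986,.165,0]);f=np.array([-.165,.986,0])
print(s["clock"],s["position"],s["width"])
m=cv2.inRange(h,(14,90,70),(48,255,255));k=np.zeros_like(m);k[180:295,265:375]=255
for q in cv2.findContours(m&k,cv2.RETR_EXTERNAL,cv2.CHAIN_APPROX_NONE)[0]:
    if cv2.contourArea(q)>10:
        W=np.array([plane(i,x[0],.012) for x in q])-c;print(cv2.contourArea(q),"tray x",(W@e).min().round(3),(W@e).max().round(3),"y",(W@f).min().round(3),(W@f).max().round(3))
o=big(cv2.inRange(h,(5,180,80),(14,255,255)),(160,200,230,320));print("orange",cv2.minAreaRect(o))
E
```

```text
14.35 [0.42055954 0.02019153 0.09870736] 0.3501767593803097
223.0 tray x -0.061 0.054 y -0.008 0.008
orange ((192.5, 264.5), (79.0, 25.0), 90.0)
```

```bash
python3 -c "
from cell import arm
print(arm.sign_off())"
```

```text
the job is handed in; nothing more can be done
None
```

I tipped the green tube to its stop, drew the tool out and laid it in the tray. The camera puts it near the tray centre, well inside the walls. I never touched the orange tube, and handed in at about 14.4 s; the sign-off returned no verdict.

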